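# Restock the bead drawer

## Task

Pull the drawer of the little green chest fully open, take out any thread reel that has strayed into it and stand it in the open tin with the other reel, and stand each spare bead jar from the cork mat upright in an empty cell of its own, leaving the jars that are already there in their cells. Then slide the drawer fully shut without slamming it. The jars are thin glass: hold them with a light grip only set them down without dropping them, and leave everything else on the desk where it is.

Things in the scene. Friction and masses are not known exactly. Their poses are not given: they have to be found in the camera images.
- chest: Low green one-drawer chest, fixed: 210 deep (x), 278 wide (y), 91 mm tall. Origin at the centre of its underside; its front, with the drawer, faces its own -x (towards the robot) at x = -105 mm. Its y runs along the front.
- drawer (a joint): Travel of the drawer in m: 0 fully shut, 0.168 fully open. It slides towards the chest's -x, stays where it is left and needs about 2 to 5 N. Its front board is 14 mm thick, its top edge 81 mm above the desk, and forms the front wall of the front cells. Do not slam it: slide it at 0.2 m/s or less.
- handle (a point): Middle of the drawer's brass bar handle, 57 mm above the desk: a horizontal bar 11 mm thick and 110 mm long along the chest's y, its axis 35 mm in front of the drawer's face (29 mm free behind it, between two stays 94 mm apart), open above and below. Moves with the drawer.
- tin: Open aluminium tin for thread reels, fixed: 210 (x) by 150 (y) by 35 mm tall, walls and floor 3 mm; origin at the centre of its underside. One reel (tin_reel) already stands near its +x end, about 70 mm from the middle; the rest of the floor is free.
- mat: Cork mat, fixed, 210 by 210 by 4 mm, on which the spare jars stand; origin at the centre of its underside. Mat and tin lie on either side of the chest's drawer, and which is left and which is right varies.
- drawer_floor (a point): Middle of the drawer's inner floor, 13 mm above the desk; axes as the chest's; moves with the drawer. Six cells, 76 by 76 mm inside, centred at x = -40 (front row) and +40 mm (rear row), y = -80, 0, +80 mm from here. Partitions stand 28 mm above the floor, the drawer's sides and back 35 mm. Fully open, the rear row's centres lie 36 mm in front of the chest; shut, all are under its top.
- spare1: Squat closed glass bead jar, 62 mm tall: glass body 60 mm across up to 34 mm, above it a tall white screw cap 44 mm across; 0.1 to 0.2 kg, upright; origin at the centre of its underside, z up. Thin glass: grip it (best by the cap) with 5 to 10 N, never 15 N or more on a finger; set it down on the floor, do not drop it. A spare, standing on the cork mat at the start. May be absent.
- spare2: Squat closed glass bead jar, 62 mm tall: glass body 60 mm across up to 34 mm, above it a tall white screw cap 44 mm across; 0.1 to 0.2 kg, upright; origin at the centre of its underside, z up. Thin glass: grip it (best by the cap) with 5 to 10 N, never 15 N or more on a finger; set it down on the floor, do not drop it. A spare, standing on the cork mat at the start. May be absent.
- spare3: Squat closed glass bead jar, 62 mm tall: glass body 60 mm across up to 34 mm, above it a tall white screw cap 44 mm across; 0.1 to 0.2 kg, upright; origin at the centre of its underside, z up. Thin glass: grip it (best by the cap) with 5 to 10 N, never 15 N or more on a finger; set it down on the floor, do not drop it. A spare, standing on the cork mat at the start. May be absent.
- spare4: Squat closed glass bead jar, 62 mm tall: glass body 60 mm across up to 34 mm, above it a tall white screw cap 44 mm across; 0.1 to 0.2 kg, upright; origin at the centre of its underside, z up. Thin glass: grip it (best by the cap) with 5 to 10 N, never 15 N or more on a finger; set it down on the floor, do not drop it. A spare, standing on the cork mat at the start. May be absent.
- kept1: Squat closed glass bead jar, 62 mm tall: glass body 60 mm across up to 34 mm, above it a tall white screw cap 44 mm across; 0.1 to 0.2 kg, upright; origin at the centre of its underside, z up. Thin glass: grip it (best by the cap) with 5 to 10 N, never 15 N or more on a finger; set it down on the floor, do not drop it. Already in its cell of the drawer at the start, and stays there. May be absent.
- kept2: Squat closed glass bead jar, 62 mm tall: glass body 60 mm across up to 34 mm, above it a tall white screw cap 44 mm across; 0.1 to 0.2 kg, upright; origin at the centre of its underside, z up. Thin glass: grip it (best by the cap) with 5 to 10 N, never 15 N or more on a finger; set it down on the floor, do not drop it. Already in its cell of the drawer at the start, and stays there. May be absent.
- kept3: Squat closed glass bead jar, 62 mm tall: glass body 60 mm across up to 34 mm, above it a tall white screw cap 44 mm across; 0.1 to 0.2 kg, upright; origin at the centre of its underside, z up. Thin glass: grip it (best by the cap) with 5 to 10 N, never 15 N or more on a finger; set it down on the floor, do not drop it. Already in its cell of the drawer at the start, and stays there. May be absent.
- kept4: Squat closed glass bead jar, 62 mm tall: glass body 60 mm across up to 34 mm, above it a tall white screw cap 44 mm across; 0.1 to 0.2 kg, upright; origin at the centre of its underside, z up. Thin glass: grip it (best by the cap) with 5 to 10 N, never 15 N or more on a finger; set it down on the floor, do not drop it. Already in its cell of the drawer at the start, and stays there. May be absent.
- reel1: Wooden reel of thread, 64 mm tall, 0.06 kg: foot 44 mm across and 6 mm thick, above it a straight body 38 mm across; origin at the centre of its underside, z up. Stands in a cell of the drawer at the start, where it does not belong. May be absent.
- reel2: Wooden reel of thread, 64 mm tall, 0.06 kg: foot 44 mm across and 6 mm thick, above it a straight body 38 mm across; origin at the centre of its underside, z up. Stands in a cell of the drawer at the start, where it does not belong. May be absent.
- tin_reel: Wooden reel of thread, 64 mm tall, 0.06 kg: foot 44 mm across and 6 mm thick, above it a straight body 38 mm across; origin at the centre of its underside, z up. Already in the tin: stays there.
- bowl: Bystander: white china bowl, 110 mm across, 50 mm tall; origin at the centre of its underside. Leave it alone.
- wood_bowl: Bystander: wooden bowl, 120 mm across, 35 mm tall; origin at the centre of its underside. Leave it alone.
- cap: Bystander: flat white lid lying on top of the chest, 70 mm across, 12 mm tall; origin at the centre of its underside. Leave it alone.
- scissors: Bystander: black-handled scissors lying on the desk, 150 mm long, 9 mm tall; origin at the centre of its underside. Leave it alone.
- dish: Bystander: small white dish on top of the chest, 70 mm across, 20 mm tall; origin at the centre of its underside. Leave it alone.
- tape: Bystander: round grey tape measure, 56 mm across, 16 mm tall; origin at the centre of its underside. Leave it alone.
Not all that is in view belongs to the job. Leave any red look-alike of the spare3 alone.

How it is judged:
By the outcome, as a careful person would: the job done as asked, in the order asked, and still so for the second after the job is handed in, with the robot touching nothing.
Of spare1, spare2, spare3, spare4 only 3 to 4 are there at a start; the rules pass over those that are not, and their reading is None.
Of kept1, kept2, kept3, kept4 only 1 to 2 are there at a start; the rules pass over those that are not, and their reading is None.
Of reel1, reel2 only 1 to 2 are there at a start; the rules pass over those that are not, and their reading is None.
At some moment in a run one of spare1, spare2, spare3, spare4 may be knocked a few centimetres aside while the robot is not near it.
It also fails if it takes over 210 s, if anything falls off the work surface, if the arm or the gripper's body presses on something with over 40 N, if the wrist force passes 120 N, or if a joint passes its speed limit or range.

## Robot

A 6-joint arm with a two-finger parallel gripper is mounted at the origin on the work surface. World frame = base frame: x ahead of the robot, y to its left, z up, the work surface at z = 0. Lengths are in m, angles in rad, forces in N, time in s.
With the tool pointing down it reaches from about 0.35 to 0.85 m from the base axis. Payload 8.1 kg.
Tool frame: the origin (TCP) lies on the centre line of the jaws, within the pads' length; the fingertips stand robot.tips_ahead ahead of it and the grasp point (between the pads) lies 8 mm behind it (robot.tips_ahead is the distance from the TCP to the fingertips, in m); z points along the fingers, y is the direction in which the jaws open and shut (so a half turn about z gives the same grasp; the last joint's range is limited). The gripper opens to 93 mm and grips with 3 to 60 N. Pads are 15 mm wide; open, the fingers measure 128 mm over their backs; the gripper's body (75 mm by 188 mm) begins 65 mm behind the grasp point.
Start: joints at [1.179, 0.13, 1.488, -0, 1.523, -0.085], TCP at [0.181, 0.572, 0.197] pointing down, gripper open.
Joint ranges: [-2.96, 2.96], [-0.89, 2.26], [0.02, 2.5], [-1.34, 4.48], [0, 2.73], [-2.66, 2.66]. Speed limits (rad/s): [2.39, 2.39, 2.79, 3.14, 3.14, 3.14].

## Interface

Orientations are given as a rotation vector (axis times angle).
In Python, from plant import monitor, eyes, job, robot gives the robot as it stands.
- The arm moves only by the tool servo_tool, never from a script. Its argument "plan" is a list that holds one entry, the list of rows, each a list of 7 numbers: the closure, from -1 (fully open) to 1 (shut), so that 0 is half open, then the shift along the world's x, y, z in mm, then the turn, a rotation vector about the world's x, y, z in rad. In form: [[[hand, dx, dy, dz, ax, ay, az], ...]]. A call has 1 to 12 rows; each row shifts and turns the commanded pose from where the row before left it; what a row does not reach is not made up. A row lasts 1/10 s, in which the tool goes at most 50 mm and 8.59 degrees, less where a joint would pass 70% of its speed; a pose out of reach is approached as far as the arm can. A call with a gripper value outside its range is refused whole. The fingers move at their own pace and stop on an object; "force" is the grip in N (left out, the last holds). Time passes only in rows, so rows that do not move let the fingers close. It gives the time, the measured TCP pose, the force and the opening at its end, in the units of the state.
- monitor.read_state(): the state, without advancing time (a new reading comes with each control period).
- eyes.read_camera(name): name is "scene" or "top" or "wrist"; returns the picture (480x640x3 uint8, red, green, blue); there is no depth.
- eyes.camera_info(name): a dict with "mtx" (3x3 intrinsics, pixels), "D" ([k1, k2, p1, p2, k3] as OpenCV has them; the pictures are not rectified), "R" (3x3) and "t" (3): a world point X has camera coordinates R X + t. Camera axes: x right, y down, z forward; pixel columns grow to the right and rows downward; lengths in m; the calibration is good to about 2 mm. A picture is of the moment at which its call begins: read the wrist's pose just before it. camera_info takes no time and is no camera call; for the wrist camera it gives the pose at the moment of the call.
- job.close_job(): hands the job in, once; it reports no verdict.
The state is a dict: "t": time; "q": joint angles; "dq": joint speeds; "joint_torque": joint torques, N m; "tool_pos": TCP position; "orientation": TCP orientation; "force": force on the tool from outside, world axes, zero at the start; "wrist_torque": the same for the moment, N m; "opening": finger opening in m.
Only numpy, scipy, OpenCV 4.12 (cv2) and the standard library are available. Lean on these libraries where they do the work, as an engineer would, in place of code of your own. Each camera call takes 0.05 s, during which the arm holds its last target. There are 200 camera calls.

## Working session

There is one attempt and no reset: what is moved stays moved. The work goes in short steps, Python scripts to look and compute and a tool call to move; the robot and the scene stay as the last step left them, time stands still between calls to the robot, and variables do not carry over. Pictures are saved under pics/ and viewed, about 12 in all and at most 16, crops included, and the job is handed in when it is done.

Besides the shell and the picture viewer there is one more tool, called after ">>>" in YAML: its name, and indented under it one key for each argument. servo_tool: Moves the arm, as the interface text tells. Its arguments: {"type":"object","properties":{"plan":{"type":"array"},"force":{"type":"number"}},"required":["plan"]}

```bash
ls; mkdir -p pics
cat > h.py <<'E'
import numpy as np, cv2
from plant import monitor, eyes, job, robot
def snap(cam,fn):
    ci=eyes.camera_info(cam); im=eyes.read_camera(cam); cv2.imwrite('pics/'+fn,im[:,:,::-1]); return im,ci
def ray(ci,uv,z):
    "pixel(s) -> world points on plane z"
    p=cv2.undistortPoints(np.array(uv,float).reshape(-1,1,2),np.array(ci['mtx']),np.array(ci['D'])).reshape(-1,2)
    R=np.array(ci['R']);t=np.array(ci['t']).ravel()
    c=-R.T@t; d=np.c_[p,np.ones(len(p))]@R
    return c+d*((z-c[2])/d[:,2])[:,None]
def proj(ci,X):
    return cv2.projectPoints(np.array(X,float).reshape(-1,3),cv2.Rodrigues(np.array(ci['R'],float))[0],np.array(ci['t'],float),np.array(ci['mtx']),np.array(ci['D']))[0].reshape(-1,2)
E
python3 - <<'E'
from h import *
s=monitor.read_state();print(s['t'],s['tool_pos'],s['orientation'],s['force'],s['opening'],robot.tips_ahead)
for c in('top','scene'):
    im,ci=snap(c,c+'0.png'); R=np.array(ci['R']);print(c,-R.T@np.array(ci['t']).ravel(),R[2],ci['mtx'][0][0])
E
```

```text
pics
0.0 [0.18091541 0.57143037 0.19627646] [-4.79780978e-01 -3.10429094e+00  2.84156973e-03] [-0.24890582  0.14439524 -0.28896805] 0.0930848622072269 0.011
top [ 0.44932723 -0.00903727  1.05889076] [ 0.1036453   0.01446785 -0.99450909] 519.392068173564
scene [ 1.28439286 -0.02570547  0.59435546] [-0.82738983  0.03846399 -0.56030938] 459.8212935637982
```

View pics/top0.png

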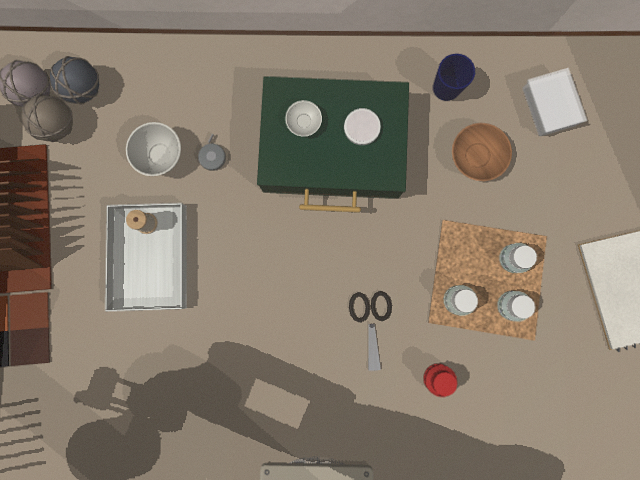

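View pics/scene0.png

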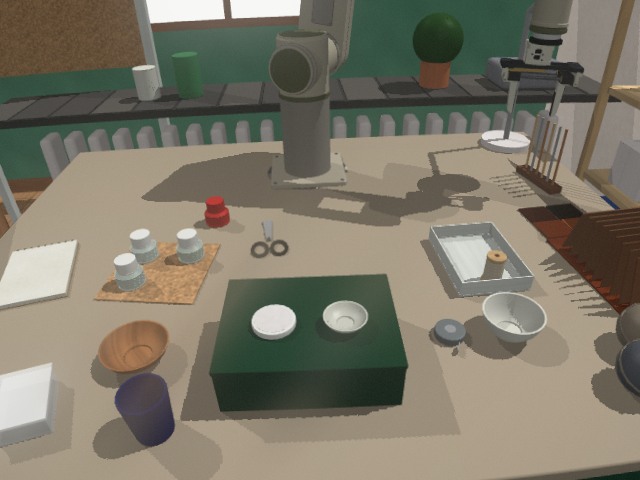

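```bash
python3 - <<'E'
from h import *
im=cv2.imread('pics/top0.png');ci=eyes.camera_info('top');hsv=cv2.cvtColor(im,cv2.COLOR_BGR2HSV)
def blobs(m,amin,box):
    x0,y0,x1,y1=box;mm=np.zeros_like(m);mm[y0:y1,x0:x1]=m[y0:y1,x0:x1]
    n,l,s,c=cv2.connectedComponentsWithStats(mm)
    return [(s[i,4],c[i],(l==i).astype(np.uint8)) for i in range(1,n) if s[i,4]>=amin]
# caps: bright, low sat
m=((hsv[:,:,2]>190)&(hsv[:,:,1]<40)).astype(np.uint8)
for a,c,l in blobs(m,100,(425,220,555,340)):
    ct=max(cv2.findContours(l,0,2)[0],key=cv2.contourArea);(u,v),r=cv2.minEnclosingCircle(ct)
    print('cap',a,(u,v,r),ray(ci,(u,v),.062)[0].round(4))
# brass
m=cv2.inRange(hsv,(12,90,90),(28,255,255));
b=blobs(m,50,(280,185,380,225))
for a,c,l in b:
    r=cv2.minAreaRect(cv2.findNonZero(l));print('brass',a,r)
# chest green
m=cv2.inRange(hsv,(60,80,10),(95,255,120))
for a,c,l in blobs(m,3000,(240,60,430,210)):
    ct=max(cv2.findContours(l,0,2)[0],key=cv2.contourArea);ap=cv2.approxPolyDP(ct,6,True).reshape(-1,2);print('chest',ap.tolist())
    print(ray(ci,ap,.091).round(4).tolist())
m=cv2.inRange(hsv,(5,80,80),(25,255,255))
for a,c,l in blobs(m,80,(115,205,175,245)): print('reel',a,c,ray(ci,c,.064)[0].round(4))
print('handle ends',ray(ci,[(301,207),(360,210.5)],.062).round(4).tolist())
tin=[(108,206),(184,204),(184,309),(106,311)];print('tin',ray(ci,tin,.035).round(4).tolist())
print('reelc',ray(ci,(137,218),.064).round(4))
E
python3 -c "
import cv2;im=cv2.imread('pics/top0.png');cv2.imwrite('pics/crop1.png',cv2.resize(im[180:400,280:560],None,fx=2.8,fy=2.7,interpolation=cv2.INTER_CUBIC))"
```

```text
cap 388 (524.6935424804688, 256.69354248046875, 11.242055892944336) [ 0.5112 -0.391   0.062 ]
cap 392 (465.6872863769531, 300.6396789550781, 11.290180206298828) [ 0.4266 -0.2785  0.062 ]
cap 399 (523.0, 306.5, 11.672718048095703) [ 0.4174 -0.385   0.062 ]
brass 444 ((329.8215026855469, 200.2842254638672), (61.11363983154297, 20.64874839782715), 2.38594388961792)
reel 300 [135.88333333 219.12333333] [0.5746 0.3547 0.064 ]
handle ends [[0.6023, 0.036, 0.062], [0.5967, -0.0783, 0.062]]
tin [[0.604, 0.422, 0.035], [0.6098, 0.2709, 0.035], [0.4025, 0.2626, 0.035], [0.397, 0.4143, 0.035]]
reelc [[0.5768 0.3527 0.064 ]]
```

View pics/crop1.png

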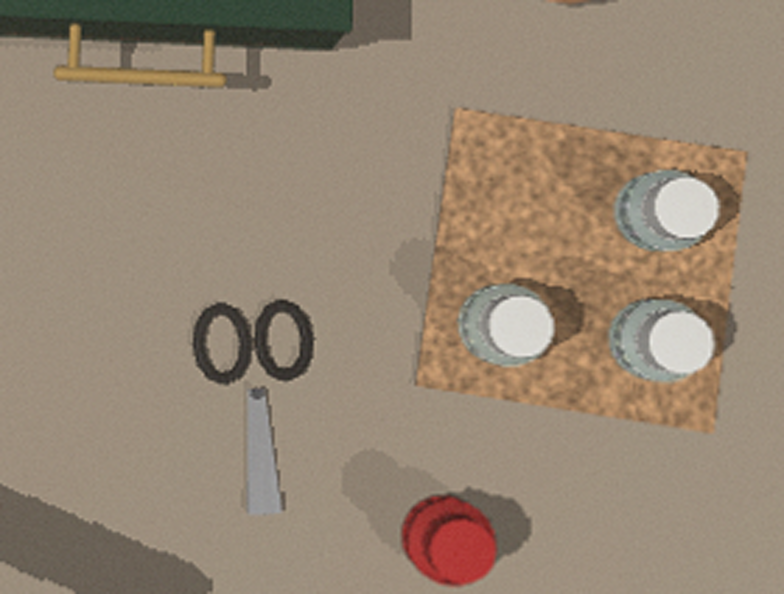

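Caps at crop pixels (687,208), (522,326), (682,342) are white: these are the three spares. The red jar at (463,547) is the look-alike to leave alone. The scissors lie clear of the handle. I'm moving above the handle now.

>>> servo_tool:
  plan:
    - [[-1,26,-37,0,0,0,-0.11],[-1,26,-37,0,0,0,-0.11],[-1,26,-37,0,0,0,-0.11],[-1,26,-37,0,0,0,-0.11],[-1,26,-37,0,0,0,-0.11],[-1,26,-37,0,0,0,-0.11],[-1,26,-37,0,0,0,-0.11],[-1,26,-37,0,0,0,-0.11],[-1,26,-37,0,0,0,-0.11],[0,26,-37,0,0,0,-0.11],[0.4,26,-37,0,0,0,-0.11],[0.5,26,-37,0,0,0,-0.11]]
  force: 15

```text
t: 1.3
tool_pos: [0.4937, 0.1262, 0.197]
orientation: [-2.288, -2.153, 0.0]
force: [0.8, -0.5, 0.4]
opening: 0.0733
```

>>> servo_tool:
  plan:
    - [[0.5,27,-37,0,0,0,0],[0.5,27,-37,0,0,0,0],[0.5,27,-37,0,0,0,0],[0.5,27,-37,0,0,0,0],[0.5,0,0,0,0,0,0],[0.5,0,0,0,0,0,0]]

```text
t: 1.9
tool_pos: [0.6009, -0.0209, 0.1962]
orientation: [-2.284, -2.155, 0.002]
force: [-0.1, 0.6, 0.4]
opening: 0.0262
```

Run:
```python
from h import *
from scipy.spatial.transform import Rotation as Ro
s=monitor.read_state();R=Ro.from_rotvec(s['orientation']).as_matrix();print(s['t'],s['tool_pos'],R.round(3).tolist(),s['q'],s['opening'])
im,ci=snap('wrist','w0.png')
print(proj(ci,[[.5995,-.021,.057],[.602,.036,.057],[.5967,-.078,.057]]))
R=np.array(ci['R']);print(-R.T@np.array(ci['t']).ravel(),R[2])
```

```text
1.9 [ 0.60090305 -0.02085078  0.19618304] [[0.058, 0.998, -0.002], [0.998, -0.058, 0.001], [0.0, -0.002, -1.0]] [-1.20125140e-01  1.36494371e-01  1.48365865e+00  2.75081660e-04
  1.52354443e+00 -6.20248012e-02] 0.02623500083395591
[[318.52659659 214.74283754]
 [317.54981653 147.58009485]
 [319.09413936 276.45055041]]
[0.60569222 0.04862642 0.3831435 ] [-0.01671793 -0.2499011  -0.96812703]
```

View pics/w0.png

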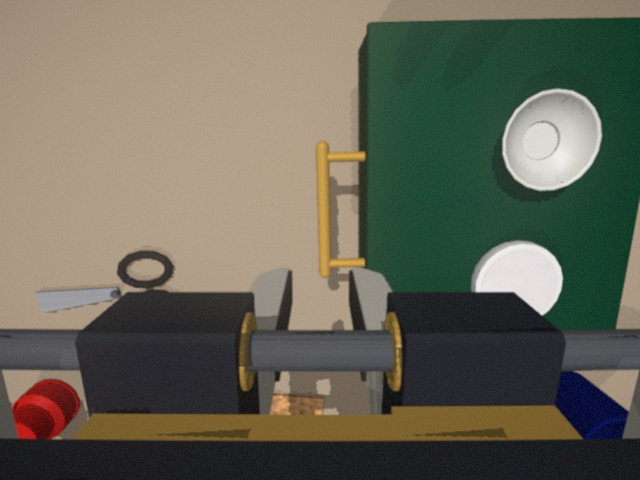

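Bar ends are at (322,143) and (325,275), so its middle is about 4 mm further +x than estimated. I'll shift +2 mm x and +3 mm y, then go down.

>>> servo_tool:
  plan:
    - [[0.5,1,1,-30,0,0,0],[0.5,1,2,-30,0,0,0],[0.5,0,0,-30,0,0,0],[0.5,0,0,-25,0,0,0],[0.5,0,0,-20,0,0,0],[0.5,0,0,-11,0,0,0],[0.5,0,0,0,0,0,0],[0.5,0,0,0,0,0,0]]

```text
t: 2.75
tool_pos: [0.6036, -0.0164, 0.0524]
orientation: [2.281, 2.159, 0.001]
force: [-0.2, 0.2, 0.7]
opening: 0.0232
```

>>> servo_tool:
  plan:
    - [[1,0,0,0,0,0,0],[1,0,0,0,0,0,0],[1,0,0,0,0,0,0],[1,0,0,0,0,0,0]]
  force: 20

```text
t: 3.15
tool_pos: [0.6035, -0.0171, 0.0518]
orientation: [2.283, 2.158, 0.001]
force: [0.5, 0.1, -0.5]
opening: 0.001
```

Run:
```python
from h import *
a,ci=snap('wrist','w1.png');b,cs=snap('scene','s1.png')
t,ct=snap('top','t1.png')
print(proj(ct,[[.6035,-.0165,.057]]))
c=cv2.resize(t[150:300,230:430],(640,480))
cv2.imwrite('pics/c1.png',np.hstack([cv2.resize(a,(400,480)),cv2.resize(c,(400,480))])[:,:,::-1])
```

```text
[[328.05685713 207.0582444 ]]
```

View pics/c1.png

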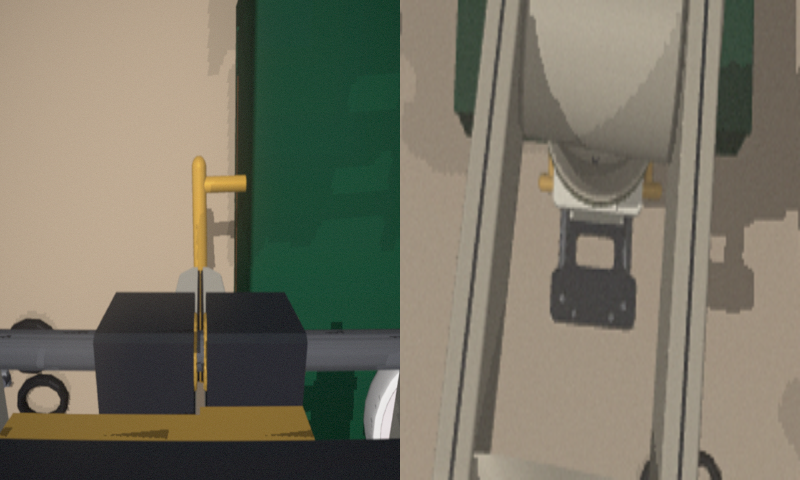

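Run:
```python
from h import *
a=cv2.imread('pics/w1.png')[140:420,220:420];b=cv2.imread('pics/s1.png')[200:410,200:420]
cv2.imwrite('pics/c2.png',np.hstack([cv2.resize(a,(400,560)),cv2.resize(b,(400,560))]))
ci=eyes.camera_info('wrist')
print(monitor.read_state()['opening'],proj(ci,[[.6035,-.0165,.041],[.6035,-.0165,.052],[.6035,.036,.057],[.6035,-.0165,.057],[.6035,-.0165,.1]]).round(0).tolist())
```

```text
0.0005092653484745793 [[320.0, 263.0], [320.0, 270.0], [314.0, 168.0], [320.0, 274.0], [320.0, 313.0]]
```

View pics/c2.png

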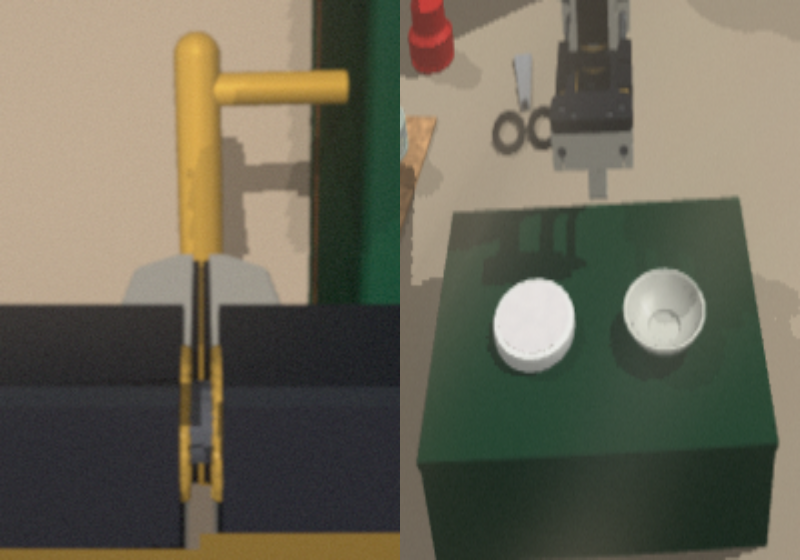

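Run:
```python
from h import *
ci=eyes.camera_info('wrist');s=monitor.read_state();print(s['tool_pos'])
c1=-np.array(ci['R']).T@np.array(ci['t']).ravel();print(c1)
c0={**ci};p0=np.array([.60569222,.04862642,.3831435]);c0['t']=-np.array(ci['R'])@p0
ct=eyes.camera_info('top')
for z in(.02,.03,.04,.05,.057,.065,.075):
    print(z,ray(ci,(319,157),z)[0].round(4)[:2],ray(c0,(322,142),z)[0].round(4)[:2],ray(ct,(300,207),z)[0].round(4)[:2], 'stay', ray(ci,(395,182),z)[0].round(4)[:2],ray(c0,(365,157),z)[0].round(4)[:2])
```

```text
[ 0.60323709 -0.01709266  0.05142612]
[0.60748268 0.05250115 0.23834121]
0.02 [0.606  0.0387] [0.6068 0.0392] [0.6087 0.0399] stay [0.6484 0.0224] [0.646  0.0234]
0.03 [0.6061 0.0394] [0.6067 0.0394] [0.6072 0.0395] stay [0.6465 0.0238] [0.6449 0.0241]
0.04 [0.6061 0.04  ] [0.6067 0.0397] [0.6056 0.039 ] stay [0.6447 0.0251] [0.6438 0.0248]
0.05 [0.6062 0.0406] [0.6067 0.04  ] [0.6041 0.0385] stay [0.6428 0.0265] [0.6427 0.0255]
0.057 [0.6063 0.0411] [0.6067 0.0401] [0.603  0.0382] stay [0.6415 0.0275] [0.6419 0.0259]
0.065 [0.6063 0.0416] [0.6066 0.0403] [0.6018 0.0378] stay [0.64   0.0286] [0.641  0.0265]
0.075 [0.6064 0.0422] [0.6066 0.0406] [0.6003 0.0374] stay [0.6381 0.03  ] [0.6399 0.0272]
```

Fingers closed above the bar: all views agree best with a bar height nearer 35–40 mm. Reopening slightly, going 16 mm lower, and closing again.

>>> servo_tool:
  plan:
    - [[0.5,0,0,0,0,0,0],[0.5,0,0,0,0,0,0],[0.5,0,0,0,0,0,0],[0.5,0,0,-4,0,0,0],[0.5,0,0,-4,0,0,0],[0.5,0,0,-4,0,0,0],[0.5,0,0,-4,0,0,0],[0.5,0,0,0,0,0,0]]

```text
t: 4.1
tool_pos: [0.6025, -0.0169, 0.0342]
orientation: [-2.282, -2.158, 0.002]
force: [-0.5, 0.2, -0.1]
opening: 0.0235
```

>>> servo_tool:
  plan:
    - [[1,0,0,0,0,0,0],[1,0,0,0,0,0,0],[1,0,0,0,0,0,0],[1,0,0,0,0,0,0]]
  force: 20

```text
t: 4.5
tool_pos: [0.6034, -0.017, 0.0356]
orientation: [2.282, 2.158, 0.001]
force: [1.7, -0.2, 0.3]
opening: 0.0099
```

Gripped (opening 10 mm). Pulling.

>>> servo_tool:
  plan:
    - [[1,-5,0.3,0,0,0,0],[1,-10,0.5,0,0,0,0],[1,-13,0.6,0,0,0,0],[1,-13,0.6,0,0,0,0],[1,-13,0.7,0,0,0,0],[1,-13,0.6,0,0,0,0],[1,-13,0.7,0,0,0,0],[1,-13,0.6,0,0,0,0],[1,-13,0.7,0,0,0,0],[1,-13,0.6,0,0,0,0],[1,-13,0.7,0,0,0,0],[1,-13,0.6,0,0,0,0]]

```text
t: 5.7
tool_pos: [0.4574, -0.0119, 0.0355]
orientation: [2.28, 2.156, -0.003]
force: [1.1, -11.6, -0.7]
opening: 0.0102
```

>>> servo_tool:
  plan:
    - [[1,-8,0.4,0,0,0,0],[1,-5,0.2,0,0,0,0],[1,-5,0.2,0,0,0,0],[1,-4,0.2,0,0,0,0],[1,-3,0.1,0,0,0,0],[1,0,0,0,0,0,0],[1,0,0,0,0,0,0]]

```text
t: 6.4
tool_pos: [0.4358, -0.0111, 0.0358]
orientation: [2.277, 2.152, 0.004]
force: [18.3, -12.6, -16.2]
opening: 0.0104
```

>>> servo_tool:
  plan:
    - [[0.5,2,0,0,0,0,0],[0.5,1,0,0,0,0,0],[0.5,0,0,0,0,0,0],[0.5,0,0,20,0,0,0],[0.5,0,0,40,0,0,0],[0.5,0,0,45,0,0,0],[0.3,0,0,45,0,0,0],[0,0,0,20,0,0,0]]

```text
t: 7.2
tool_pos: [0.4375, -0.0086, 0.2101]
orientation: [2.279, 2.156, 0.006]
force: [0.2, -0.2, -0.4]
opening: 0.0349
```

>>> servo_tool:
  plan:
    - [[0,0,30,0,0,0,-0.13],[-0.1,0,35,0,0,0,-0.13],[-0.1,0,35,0,0,0,-0.13],[-0.1,0,35,0,0,0,-0.13],[-0.1,0,35,0,0,0,-0.13],[-0.1,0,35,0,0,0,-0.13],[-0.1,0,35,0,0,0,-0.13],[-0.1,0,35,0,0,0,-0.13],[-0.1,0,25,0,0,0,-0.13],[-0.1,0,0,0,0,0,-0.13],[-0.1,0,0,0,0,0,-0.13],[-0.1,0,0,0,0,0,-0.13]]

```text
t: 8.4
tool_pos: [0.4353, 0.2916, 0.2049]
orientation: [3.14, -0.078, -0.002]
force: [-0.5, -0.2, -1.0]
opening: 0.0514
```

Run:
```python
from h import *
from scipy.spatial.transform import Rotation as Ro
s=monitor.read_state();R=Ro.from_rotvec(s['orientation']).as_matrix();print(s['t'],s['tool_pos'],R.round(3).tolist(),s['q'],s['opening'])
t,ct=snap('top','t2.png')
cv2.imwrite('pics/c3.png',cv2.resize(t[60:360,220:560],(793,700)[:2])[:, :, ::-1][:600])
```

```text
8.4 [0.43532765 0.29155202 0.20492011] [[0.999, -0.049, -0.001], [-0.049, -0.999, -0.001], [-0.001, 0.001, -1.0]] [ 4.92146161e-01 -7.79078591e-02  1.68638457e+00  1.26777336e-04
  1.53445234e+00  2.11236366e+00] 0.05144695270590586
```

View pics/t2.png

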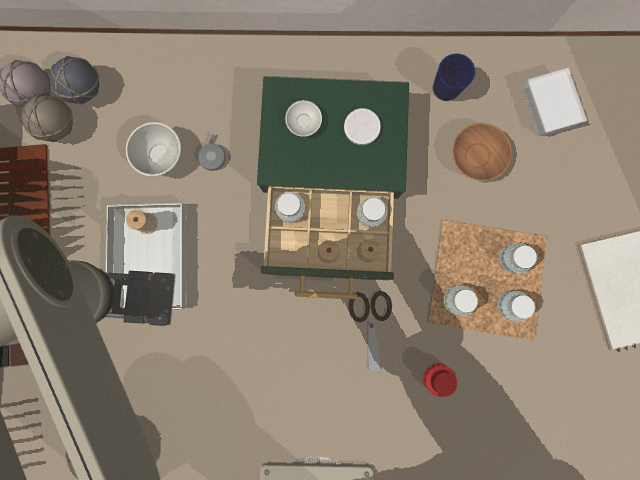

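```bash
cat >> h.py <<'E'
def caps(im,ci,box,z):
    hsv=cv2.cvtColor(im,cv2.COLOR_RGB2HSV);x0,y0,x1,y1=box
    m=np.zeros(im.shape[:2],np.uint8);m[y0:y1,x0:x1]=((hsv[:,:,2]>185)&(hsv[:,:,1]<45))[y0:y1,x0:x1]
    out=[]
    for c in cv2.findContours(m,0,2)[0]:
        if cv2.contourArea(c)>200:
            (u,v),r=cv2.minEnclosingCircle(c);out.append(np.r_[u,v,r,ray(ci,(u,v),z)[0]].round(4).tolist())
    return out
E
python3 - <<'E'
from h import *
im=cv2.imread('pics/t2.png')[:,:,::-1];ci=eyes.camera_info('top')
print(caps(im,ci,(265,185,395,235),.075));print(caps(im,ci,(425,220,555,340),.066))
print('reels',ray(ci,[(329,251),(371,250)],.077).round(4).tolist())
yaw=-.045
for yaw,o in((-.045,(.5635,-.018)),):
    c,s=np.cos(yaw),np.sin(yaw)
    for x in(-40,40):
        for y in(80,0,-80):
            X=[o[0]+(c*x-s*y)/1000,o[1]+(s*x+c*y)/1000]; print(x,y,np.round(X,4),proj(ci,[[*X,.013]]).round(1),proj(ci,[[*X,.075]]).round(1))
cv2.imwrite('pics/c4.png',cv2.resize(im[170:310,250:410],(800,700),interpolation=cv2.INTER_CUBIC)[100:,:,::-1])
E
```

```text
[[373.5, 208.5, 11.0681, 0.5989, -0.1032, 0.075], [287.6667, 203.3333, 11.5711, 0.6071, 0.0611, 0.075]]
[[522.874, 306.6849, 11.7391, 0.4172, -0.3833, 0.066], [465.5877, 300.8158, 11.6316, 0.4264, -0.2772, 0.066], [524.5851, 256.5425, 11.4279, 0.5113, -0.3893, 0.066]]
reels [[0.5164, -0.019, 0.077], [0.5192, -0.0984, 0.077]]
-40 80 [0.5271 0.0637] [[287.7 247.3]] [[285.5 244.9]]
-40 0 [ 0.5235 -0.0162] [[327.3 249.6]] [[327.5 247.3]]
-40 -80 [ 0.5199 -0.0961] [[367.  251.9]] [[369.7 249.7]]
40 80 [0.6071 0.0601] [[290.2 208.2]] [[288.2 203.4]]
40 0 [ 0.6035 -0.0198] [[329.5 210.4]] [[329.9 205.7]]
40 -80 [ 0.5999 -0.0997] [[368.9 212.6]] [[371.7 208. ]]
```

View pics/c4.png

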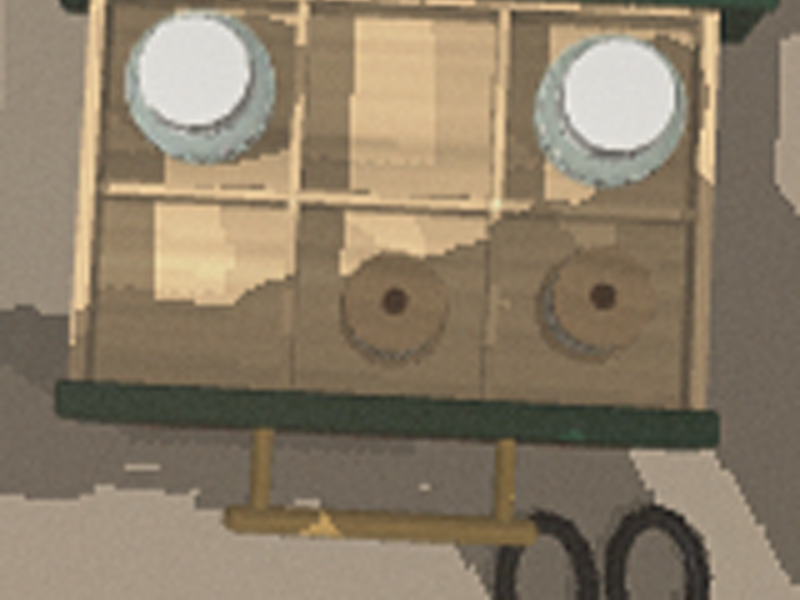

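Rear corners hold the kept jars (crop 195,72 and 618,95). The strayed reels are in the front middle (395,302) and front right (603,297) cells. The front left and rear middle cells are empty. Taking the middle reel first.

>>> servo_tool:
  plan:
    - [[-0.3,9,-34,0,0,0,0],[-0.3,9,-35,0,0,0,0],[-0.3,9,-34,0,0,0,0],[-0.3,9,-35,0,0,0,0],[-0.3,9,-34,0,0,0,0],[-0.3,9,-35,0,0,0,0],[-0.3,9,-34,0,0,0,0],[-0.3,9,-35,0,0,0,0],[-0.3,9,-34,0,0,0,0],[-0.3,1,-1,-30,0,0,0],[-0.3,0,0,-25,0,0,0],[-0.3,0,0,0,0,0,0]]

```text
t: 9.65
tool_pos: [0.515, -0.0196, 0.1461]
orientation: [-3.14, 0.069, 0.012]
force: [-0.5, -0.8, -0.6]
opening: 0.0602
```

Run:
```python
from h import *
s=monitor.read_state();print(s['tool_pos'],s['opening'],s['q'][5])
a,ci=snap('wrist','w2.png')
ct=eyes.camera_info('top')
print('cross',ray(ct,[(309.2,230.6),(349,232)],.041).round(4).tolist())
for z in(.037,.057):print('bar',z,ray(ct,[(326.5,294)],z).round(4).tolist())
print(proj(ci,[[.517,-.019,.077],[.5192,-.0984,.077],[.5989,-.1032,.075],[.6071,.0611,.075]]).round(0).tolist())
```

```text
[ 0.51495741 -0.01957756  0.14612306] 0.06016714882945974 1.476777795049311
cross [[0.5587, 0.02, 0.041], [0.5568, -0.0584, 0.041]]
bar 0.037 [[0.435, -0.0154, 0.037]]
bar 0.057 [[0.4352, -0.0153, 0.057]]
[[320.0, 232.0], [435.0, 224.0], [446.0, 102.0], [188.0, 100.0]]
```

View pics/w2.png

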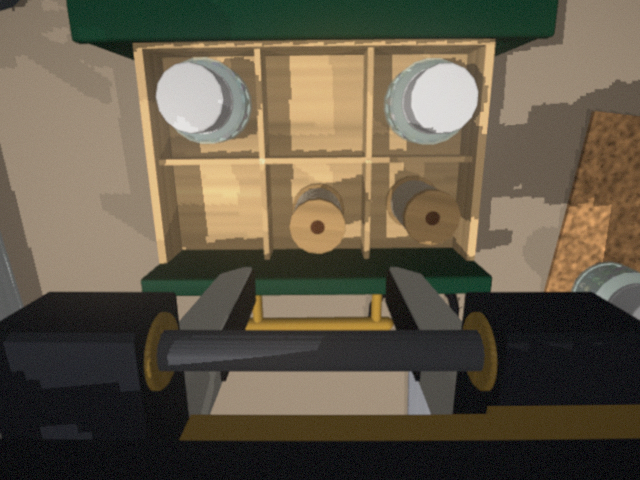

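>>> servo_tool:
  plan:
    - [[-0.3,2,0,-20,0,0,0],[-0.3,1,0,-25,0,0,0],[-0.3,0,0,-20,0,0,0],[-0.3,0,0,-14,0,0,0],[-0.3,0,0,-9,0,0,0],[-0.3,0,0,0,0,0,0],[0.5,0,0,0,0,0,0],[0.5,0,0,0,0,0,0],[0.5,0,0,0,0,0,0],[0.5,0,0,0,0,0,0]]
  force: 8

```text
t: 10.7
tool_pos: [0.5216, -0.0198, 0.063]
orientation: [3.141, -0.071, 0.002]
force: [-0.1, 0.4, -0.6]
opening: 0.0331
```

>>> servo_tool:
  plan:
    - [[0.5,0,0,0,0,0,0],[0.5,0,0,0,0,0,0]]

```text
t: 10.9
tool_pos: [0.5213, -0.0197, 0.0625]
orientation: [3.141, -0.071, 0.0]
force: [1.2, 0.1, -1.0]
opening: 0.0237
```

Run:
```python
from h import *
s=monitor.read_state();p=s['tool_pos'];print(p,s['opening'])
a,ci=snap('wrist','w3.png');t,ct=snap('top','t3.png');sc,cs=snap('scene','s3.png')
for dz in(-.011,0,.01,.02,.03): print(dz,proj(ci,[[p[0],p[1]+d,p[2]+dz] for d in(-.012,.012)]).round(0).tolist(), 'scene',proj(cs,[[p[0],p[1],p[2]+dz]]).round(0).tolist())
print('reel top',proj(ci,[[.520,-.0195,.077]]).round(0), ray(ci,(435,222),.077))
b=cv2.resize(sc[130:330,200:400],(400,480));cv2.imwrite('pics/c5.png',np.hstack([cv2.resize(a[:,160:480],(400,600)),cv2.resize(b,(400,600))])[:,:,::-1])
```

```text
[ 0.5212536  -0.01973746  0.06247842] 0.023688128420036966
-0.011 [[343.0, 262.0], [299.0, 264.0]] scene [[307.0, 256.0]]
0 [[344.0, 269.0], [298.0, 271.0]] scene [[307.0, 252.0]]
0.01 [[345.0, 276.0], [297.0, 279.0]] scene [[306.0, 248.0]]
0.02 [[347.0, 284.0], [295.0, 286.0]] scene [[306.0, 244.0]]
0.03 [[348.0, 293.0], [294.0, 295.0]] scene [[306.0, 240.0]]
reel top [[321. 283.]] [[ 0.54797436 -0.0735739   0.077     ]]
```

View pics/c5.png

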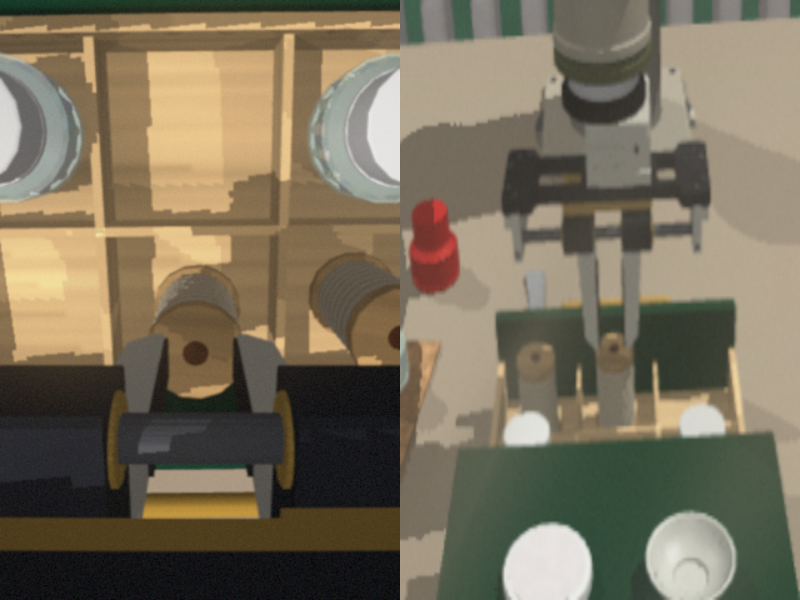

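The fingers closed fully to the commanded 23 mm just above the reel, so the real tips sit roughly 25–35 mm higher than the readings imply (this also fits the handle miss). I'll reopen, go 28 mm lower while watching force, and re-grip.

>>> servo_tool:
  plan:
    - [[-0.3,0,0,0,0,0,0],[-0.3,0,1,0,0,0,0],[-0.3,0,0,0,0,0,0],[-0.3,0,0,0,0,0,0],[-0.3,0,0,-7,0,0,0],[-0.3,0,0,-7,0,0,0],[-0.3,0,0,-7,0,0,0],[-0.3,0,0,-6,0,0,0],[-0.3,0,0,0,0,0,0]]

```text
t: 11.95
tool_pos: [0.52, -0.0186, 0.0337]
orientation: [-3.14, 0.071, 0.004]
force: [-0.7, -0.5, 0.3]
opening: 0.061
```

>>> servo_tool:
  plan:
    - [[0.6,0,0,0,0,0,0],[0.6,0,0,0,0,0,0],[0.6,0,0,0,0,0,0],[0.6,0,0,0,0,0,0],[0.6,0,0,0,0,0,0]]

```text
t: 12.45
tool_pos: [0.5215, -0.0187, 0.0357]
orientation: [3.141, -0.071, 0.001]
force: [0.3, -0.0, 1.3]
opening: 0.0378
```

>>> servo_tool:
  plan:
    - [[0.6,0,0,20,0,0,0],[0.6,0,0,40,0,0,0],[0.6,0,0,40,0,0,0],[0.6,-3,30,0,0,0,0],[0.6,-3,45,0,0,0,0],[0.6,-4,45,0,0,0,0],[0.6,-4,45,0,0,0,0],[0.6,-4,45,0,0,0,0],[0.6,-3,45,0,0,0,0],[0.6,-3,45,0,0,0,0],[0.6,-3,40,0,0,0,0],[0.6,0,22,0,0,0,0]]

```text
t: 13.65
tool_pos: [0.4931, 0.3464, 0.1352]
orientation: [-3.14, 0.067, 0.001]
force: [0.8, -0.7, -0.2]
opening: 0.0378
```

>>> servo_tool:
  plan:
    - [[0.6,0,0,-30,0,0,0],[0.6,0,0,-30,0,0,0],[0.6,0,0,-25,0,0,0],[0.6,0,0,-12,0,0,0],[0.6,0,0,-7,0,0,0],[0.6,0,0,-3,0,0,0],[0.6,0,0,0,0,0,0],[0.6,0,0,0,0,0,0]]

```text
t: 14.45
tool_pos: [0.4952, 0.3438, 0.0298]
orientation: [-3.14, 0.071, -0.003]
force: [0.4, 0.5, -1.6]
opening: 0.038
```

>>> servo_tool:
  plan:
    - [[0.6,0,0,-1,0,0,0],[0.6,0,0,-1,0,0,0],[0.6,0,0,-1,0,0,0],[0.6,0,0,-1,0,0,0],[0.6,0,0,0,0,0,0]]

```text
t: 14.95
tool_pos: [0.4947, 0.344, 0.0253]
orientation: [-3.14, 0.071, -0.002]
force: [-0.6, 1.0, 4.2]
opening: 0.038
```

>>> servo_tool:
  plan:
    - [[-0.3,0,0,0,0,0,0],[-0.3,0,0,0,0,0,0],[-0.3,0,0,0,0,0,0],[-0.3,0,0,25,0,0,0],[-0.3,0,0,40,0,0,0],[-0.3,0,0,45,0,0,0],[-0.3,2,-40,0,0,0,0],[-0.3,3,-45,0,0,0,0],[-0.3,3,-45,0,0,0,0],[-0.3,3,-45,0,0,0,0],[-0.3,3,-45,0,0,0,0],[-0.3,3,-45,0,0,0,0]]

```text
t: 16.15
tool_pos: [0.5109, 0.0765, 0.1342]
orientation: [3.141, -0.071, 0.0]
force: [0.4, -0.8, 0.1]
opening: 0.0602
```

>>> servo_tool:
  plan:
    - [[-0.3,3,-45,0,0,0,0],[-0.3,3,-45,0,0,0,0],[-0.3,3,-45,0,0,0,0],[-0.3,2,-40,0,0,0,0],[-0.3,0,0,0,0,0,0]]

```text
t: 16.65
tool_pos: [0.5219, -0.1013, 0.1343]
orientation: [3.139, -0.078, -0.0]
force: [-0.5, 1.0, -0.8]
opening: 0.0603
```

Run:
```python
from h import *
s=monitor.read_state();print(s['t'],s['tool_pos'],s['opening'])
a,ci=snap('wrist','w4.png')
print(proj(ci,[[.523,-.0965,.077],[.523,-.0965,.013]]).round(0).tolist())
cv2.imwrite('pics/c6.png',a[:,:,::-1])
```

```text
16.65 [ 0.52191344 -0.10133783  0.1342511 ] 0.060300487581660324
[[313.0, 239.0], [314.0, 218.0]]
```

View pics/c6.png

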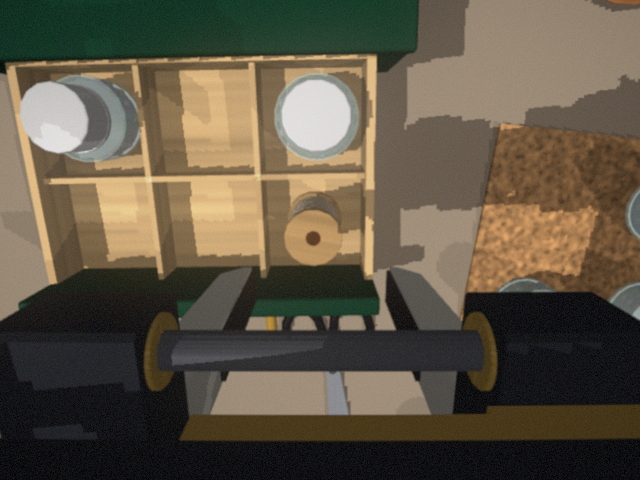

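Reel hole at (313,239), exactly as predicted. Descending.

>>> servo_tool:
  plan:
    - [[-0.3,1,3,-25,0,0,0],[-0.3,0,2,-30,0,0,0],[-0.3,0,0,-25,0,0,0],[-0.3,0,0,-12,0,0,0],[-0.3,0,0,-7,0,0,0],[-0.3,0,0,0,0,0,0],[0.6,0,0,0,0,0,0],[0.6,0,0,0,0,0,0],[0.6,0,0,0,0,0,0],[0.6,0,0,0,0,0,0],[0.6,0,0,0,0,0,0]]

```text
t: 17.8
tool_pos: [0.524, -0.0921, 0.0363]
orientation: [3.14, -0.071, 0.003]
force: [0.8, -0.5, 4.5]
opening: 0.0389
```

>>> servo_tool:
  plan:
    - [[0.6,0,0,20,0,0,0],[0.6,0,0,40,0,0,0],[0.6,0,0,40,0,0,0],[0.6,-8,35,0,0,0,0],[0.6,-8,45,0,0,0,0],[0.6,-9,45,0,0,0,0],[0.6,-9,45,0,0,0,0],[0.6,-9,45,0,0,0,0],[0.6,-9,45,0,0,0,0],[0.6,-9,45,0,0,0,0],[0.6,-9,45,0,0,0,0],[0.6,-9,45,0,0,0,0]]

```text
t: 19.0
tool_pos: [0.4432, 0.3051, 0.1352]
orientation: [3.141, -0.071, -0.0]
force: [-0.1, -0.4, -0.2]
opening: 0.0387
```

>>> servo_tool:
  plan:
    - [[0.6,-5,25,0,0,0,0],[0.6,-1,10,0,0,0,0],[0.6,0,0,-35,0,0,0],[0.6,0,0,-35,0,0,0],[0.6,0,0,-22,0,0,0],[0.6,0,0,-10,0,0,0],[0.6,0,0,-4,0,0,0],[0.6,0,0,-2,0,0,0],[0.6,0,0,0,0,0,0]]

```text
t: 19.9
tool_pos: [0.4392, 0.3386, 0.0286]
orientation: [-3.14, 0.071, -0.002]
force: [0.1, 0.1, -0.1]
opening: 0.0391
```

>>> servo_tool:
  plan:
    - [[0.6,0,0,-1,0,0,0],[0.6,0,0,-1,0,0,0],[0.6,0,0,-1,0,0,0],[0.6,0,0,0,0,0,0]]

```text
t: 20.3
tool_pos: [0.4393, 0.3381, 0.0257]
orientation: [3.141, -0.071, 0.003]
force: [-0.3, -4.7, 6.6]
opening: 0.0385
```

>>> servo_tool:
  plan:
    - [[-0.3,0,0,0,0,0,0],[-0.3,0,0,0,0,0,0],[-0.3,0,0,0,0,0,0],[-0.3,0,0,25,0,0,0],[-0.3,0,0,40,0,0,0],[-0.3,0,0,45,0,0,0],[-0.3,0,0,0,0,0,0]]
  force: 8

```text
t: 21.0
tool_pos: [0.442, 0.3409, 0.1421]
orientation: [-3.134, 0.07, -0.015]
force: [0.7, 0.9, 0.9]
opening: 0.0603
```

Run:
```python
from h import *
s=monitor.read_state();print(s['t'],s['tool_pos'],s['opening'],s['q'][5])
t,ct=snap('top','t4.png');print(caps(t,ct,(425,220,555,340),.066))
a,ci=snap('wrist','w5.png')
cv2.imwrite('pics/c7.png',np.hstack([cv2.resize(t,(400,300)),cv2.resize(a,(400,300))])[:,:,::-1])
```

```text
21.0 [0.44199144 0.34093749 0.14205691] 0.060289051661154704 2.180829330432169
[[522.874, 306.6849, 11.7391, 0.4172, -0.3833, 0.066], [465.5877, 300.8158, 11.6316, 0.4264, -0.2772, 0.066], [524.5851, 256.5425, 11.4279, 0.5113, -0.3893, 0.066]]
```

View pics/c7.png

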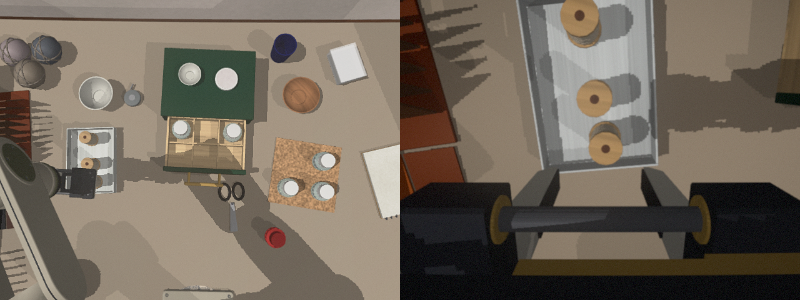

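Both reels stand in the tin at left (wrist view 594,98 and 605,148), and the three spares haven't moved. Next: spare at top pixel (466,301).

>>> servo_tool:
  plan:
    - [[-0.4,0,-45,0,0,0,0],[-0.4,0,-48,0,0,0,0],[-0.4,0,-48,0,0,0,0],[-0.4,0,-48,0,0,0,0],[-0.4,0,-48,0,0,0,0],[-0.4,0,-48,0,0,0,0],[-0.4,0,-48,0,0,0,0],[-0.4,0,-48,0,0,0,0],[-0.4,0,-48,0,0,0,0],[-0.4,-4,-48,0,0,0,0],[-0.4,-4,-48,0,0,0,0],[-0.4,-4,-48,0,0,0,0]]

```text
t: 22.3
tool_pos: [0.4246, -0.2359, 0.1323]
orientation: [-3.139, 0.071, 0.004]
force: [1.4, 0.2, 0.4]
opening: 0.065
```

>>> servo_tool:
  plan:
    - [[-0.4,-2,-45,-6,0,0,0],[-0.4,0,0,0,0,0,0],[-0.4,0,0,0,0,0,0]]

```text
t: 22.6
tool_pos: [0.4227, -0.2795, 0.126]
orientation: [-3.138, 0.075, 0.005]
force: [-0.3, 1.0, -0.6]
opening: 0.0652
```

Run:
```python
from h import *
s=monitor.read_state();print(s['t'],s['tool_pos'],s['opening'],s['q'][5])
a,ci=snap('wrist','w6.png');print(proj(ci,[[.429,-.276,.066]]));print(caps(a,ci,(0,0,640,290),.066))
```

```text
22.6 [ 0.42269413 -0.279517    0.12598922] 0.065161321908148 0.9326584012914535
[[315.2504086  229.74277532]]
[[475.5, 244.5, 29.6058, 0.4138, -0.383, 0.066], [317.0, 228.5, 31.5794, 0.4298, -0.2772, 0.066], [493.9407, 84.5452, 37.5353, 0.5149, -0.3888, 0.066]]
```

>>> servo_tool:
  plan:
    - [[-0.4,4,1,-20,0,0,0],[-0.4,3,1,-25,0,0,0],[-0.4,0,0,-20,0,0,0],[-0.4,0,0,-12,0,0,0],[-0.4,0,0,-8,0,0,0],[-0.4,0,0,-5,0,0,0],[-0.4,0,0,-4,0,0,0],[-0.4,0,0,0,0,0,0]]

```text
t: 23.45
tool_pos: [0.4313, -0.2777, 0.0345]
orientation: [3.141, -0.071, 0.0]
force: [-0.0, 0.1, -1.0]
opening: 0.0652
```

>>> servo_tool:
  plan:
    - [[0.4,0,0,0,0,0,0],[0.4,0,0,0,0,0,0],[0.4,0,0,0,0,0,0],[0.4,0,0,0,0,0,0],[0.4,0,0,0,0,0,0]]
  force: 8

```text
t: 23.95
tool_pos: [0.4314, -0.2779, 0.0348]
orientation: [3.14, -0.071, 0.001]
force: [-0.8, 0.5, 1.9]
opening: 0.0441
```

Run:
```python
from h import *
from scipy.spatial.transform import Rotation as Ro
s=monitor.read_state();ci=eyes.camera_info('wrist');p=s['tool_pos']
Rt=Ro.from_rotvec(s['orientation']).as_matrix();R=np.array(ci['R']);c=-R.T@np.array(ci['t']).ravel()
off=Rt.T@(c-p);Rct=R@Rt
def at(pos,rv):
    Q=Ro.from_rotvec(rv).as_matrix();c=np.array(pos)+Q@off;R=Rct@Q.T
    return {**ci,'R':R,'t':-R@c}
c2=at([.51495741,-.01957756,.14612306],[-3.14,.069,.012]);c4=at([.52191344,-.10133783,.1342511],[3.139,-.078,0])
print(ray(c2,[(262,160),(368,158)],.041).round(4).tolist(),ray(c4,[(150,180),(262,176)],.041).round(4).tolist())
```

```text
[[0.5649, 0.0223, 0.041], [0.5629, -0.0571, 0.041]] [[0.5634, 0.0213, 0.041], [0.5621, -0.0608, 0.041]]
```

>>> servo_tool:
  plan:
    - [[0.4,0,0,10,0,0,0],[0.4,0,0,30,0,0,0],[0.4,0,0,35,0,0,0],[0.4,0,0,25,0,0,0],[0.4,6,20,0,0,0,0],[0.4,11,35,0,0,0,0],[0.4,12,42,0,0,0,0],[0.4,12,42,0,0,0,0],[0.4,12,42,0,0,0,0],[0.4,12,42,0,0,0,0],[0.4,12,42,0,0,0,0],[0.4,11,40,0,0,0,0]]

```text
t: 25.15
tool_pos: [0.5193, 0.0293, 0.1349]
orientation: [-3.141, 0.071, -0.001]
force: [0.5, -0.6, -1.8]
opening: 0.0437
```

>>> servo_tool:
  plan:
    - [[0.4,7,24,0,0,0,0],[0.4,2,12,0,0,0,0],[0.4,0,0,0,0,0,0],[0.4,0,0,0,0,0,0]]

```text
t: 25.55
tool_pos: [0.5279, 0.0624, 0.1343]
orientation: [3.14, -0.071, -0.001]
force: [0.7, 1.0, -1.0]
opening: 0.0435
```

Run:
```python
from h import *
s=monitor.read_state();print(s['t'],s['tool_pos'],s['opening'],s['force'])
a,ci=snap('wrist','w7.png');t,ct=snap('top','t7.png')
for y in(.0218,-.059):print(proj(ci,[[.5633-.038*y,y,.041]]).round(0))
cv2.imwrite('pics/c8.png',a[:,:,::-1])
```

```text
25.55 [0.52786508 0.06240835 0.13431724] 0.04353808243203199 [ 0.74758473  0.99877086 -0.99098958]
[[374. 178.]]
[[485. 169.]]
```

View pics/c8.png

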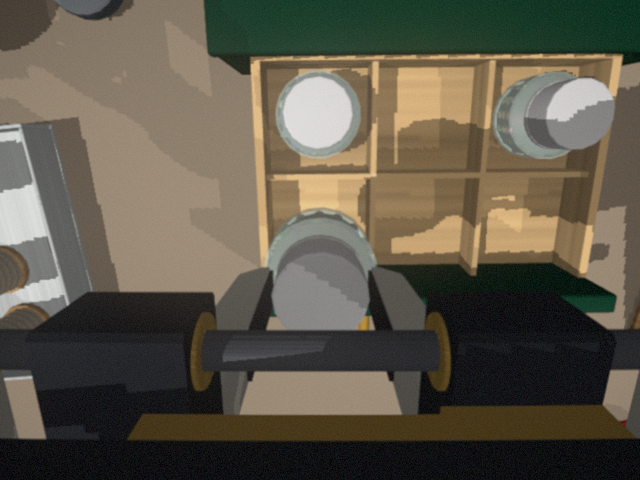

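Jar (322,275) hangs upright over the front left cell; the partition crossing at (374,176) matches prediction. Lowering.

>>> servo_tool:
  plan:
    - [[0.4,0,0,-15,0,0,0],[0.4,0,0,-25,0,0,0],[0.4,0,0,-20,0,0,0],[0.4,0,0,-12,0,0,0],[0.4,0,0,-8,0,0,0],[0.4,0,0,-4,0,0,0],[0.4,0,0,-2,0,0,0],[0.4,0,0,-1,0,0,0],[0.4,0,0,-1,0,0,0],[0.4,0,0,0,0,0,0]]

```text
t: 26.65
tool_pos: [0.5286, 0.0634, 0.0468]
orientation: [-3.141, 0.071, -0.001]
force: [-0.4, -0.6, -0.5]
opening: 0.0437
```

>>> servo_tool:
  plan:
    - [[0.4,0,0,-1,0,0,0],[0.4,0,0,-1,0,0,0],[0.4,0,0,-1,0,0,0],[0.4,0,0,0,0,0,0]]

```text
t: 27.05
tool_pos: [0.5285, 0.0633, 0.0437]
orientation: [-3.141, 0.071, -0.001]
force: [-1.6, 0.1, 2.8]
opening: 0.0435
```

>>> servo_tool:
  plan:
    - [[-0.33,0,0,0,0,0,0],[-0.33,0,0,0,0,0,0],[-0.33,0,0,0,0,0,0],[-0.33,0,0,20,0,0,0],[-0.33,0,0,35,0,0,0],[-0.33,0,0,35,0,0,0],[-0.33,0,-40,0,0,0,0],[-0.33,0,-48,0,0,0,0],[-0.4,0,-48,0,0,0,0],[-0.4,0,-48,0,0,0,0],[-0.4,-4,-48,0,0,0,0],[-0.4,-4,-48,0,0,0,0]]

```text
t: 28.25
tool_pos: [0.5198, -0.2186, 0.1334]
orientation: [3.141, -0.071, 0.001]
force: [1.0, 0.6, -0.5]
opening: 0.0654
```

>>> servo_tool:
  plan:
    - [[-0.4,-3,-48,0,0,0,0],[-0.4,-3,-48,0,0,0,0],[-0.4,-3,-48,0,0,0,0],[-0.4,-2,-28,-6,0,0,0],[-0.4,0,0,0,0,0,0],[-0.4,0,0,0,0,0,0]]

```text
t: 28.85
tool_pos: [0.5087, -0.3887, 0.1266]
orientation: [-3.14, 0.073, 0.001]
force: [0.3, -0.5, 0.1]
opening: 0.0651
```

Run:
```python
from h import *
s=monitor.read_state();print(s['t'],s['tool_pos'],s['opening'],s['q'][5])
a,ci=snap('wrist','w8.png');print(caps(a,ci,(0,0,640,290),.066));t,ct=snap('top','t8.png');print(caps(t,ct,(265,185,395,265),.075),caps(t,ct,(425,220,555,340),.066))
```

```text
28.85 [ 0.50869034 -0.38872708  0.12658094] 0.06512456045366055 0.8845469309332253
[[624.5, 243.25, 22.9198, 0.496, -0.5944, 0.066], [514.6168, 226.0606, 23.9461, 0.5115, -0.5181, 0.066], [321.0305, 230.3923, 31.1812, 0.5143, -0.3891, 0.066]]
[[285.2964, 246.438, 11.449, 0.5242, 0.0641, 0.075], [373.25, 208.25, 11.0963, 0.5994, -0.1027, 0.075], [288.069, 203.4828, 11.0359, 0.6068, 0.0603, 0.075]] [[522.8943, 306.6831, 11.7354, 0.4172, -0.3833, 0.066]]
```

Jar at (0.5143, −0.3891): shift +6 mm x, down 92 mm.

>>> servo_tool:
  plan:
    - [[-0.4,4,0,-20,0,0,0],[-0.4,2,0,-25,0,0,0],[-0.4,0,0,-20,0,0,0],[-0.4,0,0,-12,0,0,0],[-0.4,0,0,-8,0,0,0],[-0.4,0,0,-4,0,0,0],[-0.4,0,0,-3,0,0,0],[-0.4,0,0,0,0,0,0]]

```text
t: 29.75
tool_pos: [0.5155, -0.3889, 0.0359]
orientation: [3.14, -0.071, 0.001]
force: [0.6, -0.2, -0.3]
opening: 0.0652
```

>>> servo_tool:
  plan:
    - [[0.4,0,0,0,0,0,0],[0.4,0,0,0,0,0,0],[0.4,0,0,0,0,0,0],[0.4,0,0,0,0,0,0],[0.4,0,0,0,0,0,0]]
  force: 8

```text
t: 30.25
tool_pos: [0.5155, -0.3892, 0.0359]
orientation: [3.14, -0.071, 0.001]
force: [-0.7, -1.1, 2.0]
opening: 0.0435
```

>>> servo_tool:
  plan:
    - [[0.4,0,0,10,0,0,0],[0.4,0,0,30,0,0,0],[0.4,0,0,35,0,0,0],[0.4,0,0,25,0,0,0],[0.4,1,20,0,0,0,0],[0.4,1,37,0,0,0,0],[0.4,1,46,0,0,0,0],[0.4,1,46,0,0,0,0],[0.4,1,46,0,0,0,0],[0.4,1,46,0,0,0,0],[0.4,1,46,0,0,0,0],[0.4,1,40,0,0,0,0]]

```text
t: 31.45
tool_pos: [0.5227, -0.0593, 0.1358]
orientation: [-3.14, 0.07, -0.0]
force: [0.5, 0.3, -0.4]
opening: 0.0436
```

>>> servo_tool:
  plan:
    - [[0.4,1,32,0,0,0,0],[0.4,0,13,0,0,0,0],[0.4,0,0,0,0,0,0],[0.4,0,0,-15,0,0,0],[0.4,0,0,-20,0,0,0],[0.4,0,0,0,0,0,0]]

```text
t: 32.05
tool_pos: [0.5214, -0.018, 0.0963]
orientation: [-3.14, 0.074, 0.01]
force: [-0.6, 0.3, -2.2]
opening: 0.0435
```

Run:
```python
from h import *
s=monitor.read_state();print(s['t'],s['tool_pos'],s['opening'],s['force'])
a,ci=snap('wrist','w9.png')
cv2.imwrite('pics/c9.png',a[:,:,::-1])
```

```text
32.05 [ 0.52143127 -0.01797612  0.09631721] 0.04351880192610544 [-0.58499852  0.31942985 -2.15450506]
```

View pics/c9.png

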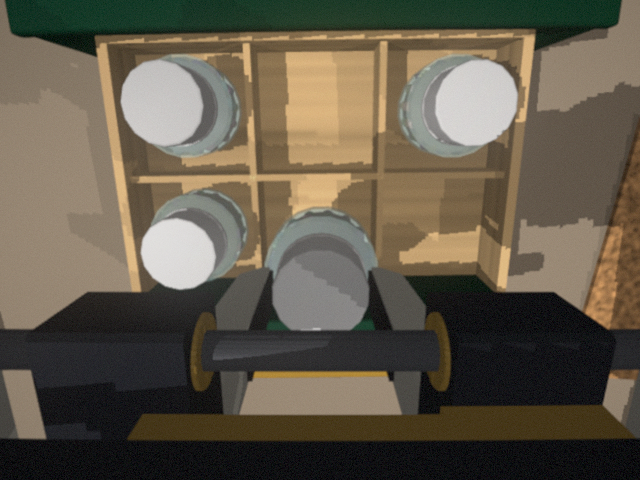

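Jar at (320,270) is centred between the partitions (253–380). Lowering.

>>> servo_tool:
  plan:
    - [[0.4,0,0,-15,0,0,0],[0.4,0,0,-15,0,0,0],[0.4,0,0,-10,0,0,0],[0.4,0,0,-6,0,0,0],[0.4,0,0,-3,0,0,0],[0.4,0,0,-1,0,0,0],[0.4,0,0,-1,0,0,0],[0.4,0,0,0,0,0,0],[0.4,0,0,0,0,0,0]]

```text
t: 33.0
tool_pos: [0.5246, -0.0167, 0.0498]
orientation: [3.141, -0.071, 0.001]
force: [0.2, -0.2, -1.1]
opening: 0.0438
```

>>> servo_tool:
  plan:
    - [[0.4,0,0,-1,0,0,0],[0.4,0,0,-1,0,0,0],[0.4,0,0,-1,0,0,0],[0.4,0,0,-1,0,0,0],[0.4,0,0,-1,0,0,0],[0.4,0,0,0,0,0,0]]

```text
t: 33.6
tool_pos: [0.5245, -0.0168, 0.0448]
orientation: [3.141, -0.071, 0.001]
force: [-0.9, -0.4, 3.1]
opening: 0.0436
```

>>> servo_tool:
  plan:
    - [[-0.25,0,0,0,0,0,0],[-0.25,0,0,0,0,0,0],[-0.25,0,0,0,0,0,0],[-0.25,0,0,20,0,0,0],[-0.25,0,0,35,0,0,0],[-0.25,0,0,33,0,0,0],[-0.3,-10,-35,0,0,0,0],[-0.4,-13,-46,0,0,0,0],[-0.4,-13,-46,0,0,0,0],[-0.4,-13,-46,0,0,0,0],[-0.4,-13,-46,0,0,0,0],[-0.4,-13,-46,0,0,0,0]]

```text
t: 34.8
tool_pos: [0.4484, -0.2834, 0.1325]
orientation: [3.141, -0.071, 0.001]
force: [0.4, 0.4, -0.5]
opening: 0.065
```

>>> servo_tool:
  plan:
    - [[-0.4,-13,-46,0,0,0,0],[-0.4,-13,-46,0,0,0,0],[-0.4,-6,-10,-6,0,0,0],[-0.4,0,0,0,0,0,0],[-0.4,0,0,0,0,0,0]]

```text
t: 35.3
tool_pos: [0.4172, -0.3825, 0.1257]
orientation: [-3.139, 0.071, 0.001]
force: [0.6, 0.1, 0.4]
opening: 0.0651
```

Run:
```python
from h import *
s=monitor.read_state();print(s['t'],s['tool_pos'],s['opening'],s['q'][5])
a,ci=snap('wrist','w10.png');print(caps(a,ci,(0,0,640,290),.066));t,ct=snap('top','t10.png');print(caps(t,ct,(265,185,395,265),.075),caps(t,ct,(425,220,555,340),.066))
```

```text
35.3 [ 0.41717083 -0.38245092  0.12572685] 0.06512007628913086 0.7830256431155019
[[626.1324, 234.2945, 24.3783, 0.4114, -0.5875, 0.066], [321.5509, 233.7896, 31.4591, 0.4208, -0.3831, 0.066], [558.3293, 77.4125, 63.4685, 0.5124, -0.5306, 0.066]]
[[281.0641, 250.7051, 11.0681, 0.516, 0.072, 0.075], [328.0443, 248.7566, 11.1832, 0.5208, -0.0172, 0.075], [373.3571, 208.5, 10.9326, 0.5989, -0.1029, 0.075], [287.9836, 203.6118, 11.0234, 0.6066, 0.0605, 0.075]] []
```

>>> servo_tool:
  plan:
    - [[-0.4,2,-1,-20,0,0,0],[-0.4,1,0,-25,0,0,0],[-0.4,0,0,-20,0,0,0],[-0.4,0,0,-12,0,0,0],[-0.4,0,0,-8,0,0,0],[-0.4,0,0,-3,0,0,0],[-0.4,0,0,-3,0,0,0],[-0.4,0,0,0,0,0,0]]

```text
t: 36.2
tool_pos: [0.4205, -0.385, 0.0359]
orientation: [3.14, -0.071, 0.001]
force: [-0.3, -0.7, 0.9]
opening: 0.0651
```

>>> servo_tool:
  plan:
    - [[0.4,0,0,0,0,0,0],[0.4,0,0,0,0,0,0],[0.4,0,0,0,0,0,0],[0.4,0,0,0,0,0,0],[0.4,0,0,0,0,0,0]]
  force: 8

```text
t: 36.7
tool_pos: [0.4204, -0.3848, 0.0357]
orientation: [3.141, -0.071, 0.001]
force: [0.6, 2.5, 2.7]
opening: 0.0433
```

Run:
```python
from h import *
s=monitor.read_state();print(s['t'],s['tool_pos'],s['opening'],s['force'])
t,ct=snap('top','t11.png');sc,cs=snap('scene','s11.png')
print(caps(t,ct,(265,185,395,265),.075))
p=proj(cs,[[.56,-.02,.05]])[0].astype(int);print(p)
b=sc[p[1]-50:p[1]+50,p[0]-80:p[0]+80];cv2.imwrite('pics/c10.png',np.hstack([cv2.resize(t[170:310,250:410],(400,500)),cv2.resize(b,(400,500))])[:,:,::-1])
```

```text
36.7 [ 0.42041367 -0.3848205   0.03574058] 0.04333683959755657 [0.64522427 2.45753906 2.74873158]
[[281.061, 250.7073, 11.065, 0.516, 0.072, 0.075], [328.1897, 248.9138, 10.9785, 0.5205, -0.0175, 0.075], [373.3571, 208.5, 10.9326, 0.5989, -0.1029, 0.075], [287.9836, 203.6118, 11.0234, 0.6066, 0.0605, 0.075]]
[307 268]
```

View pics/c10.png

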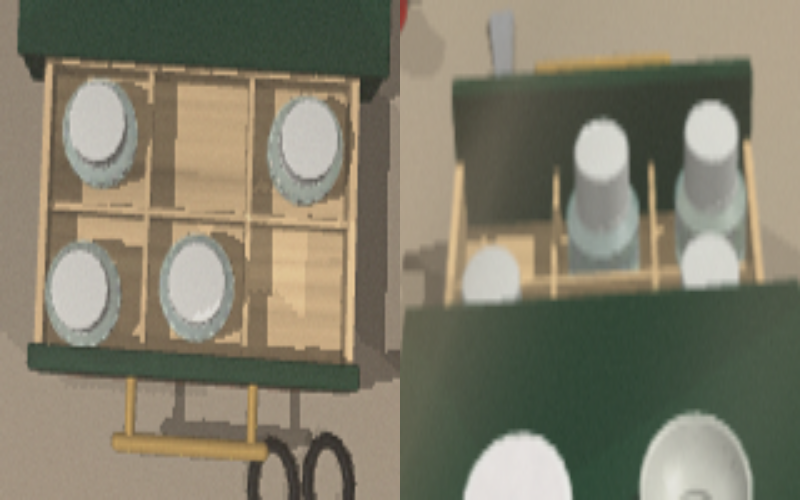

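The front-left jar moved about 11 mm into its cell's corner after I'd left it (the announced knock). It still stands upright inside its own cell, so I'm leaving it. The third jar is gripped and goes to the front right cell.

>>> servo_tool:
  plan:
    - [[0.4,0,0,10,0,0,0],[0.4,0,0,30,0,0,0],[0.4,0,0,35,0,0,0],[0.4,0,0,25,0,0,0],[0.4,8,20,0,0,0,0],[0.4,14,37,0,0,0,0],[0.4,15,44,0,0,0,0],[0.4,15,44,0,0,0,0],[0.4,15,44,0,0,0,0],[0.4,15,44,0,0,0,0],[0.4,12,36,0,0,0,0],[0.4,6,18,0,0,0,0]]

```text
t: 38.0
tool_pos: [0.5207, -0.0946, 0.1357]
orientation: [-3.14, 0.067, -0.0]
force: [0.7, -0.2, -2.0]
opening: 0.0437
```

>>> servo_tool:
  plan:
    - [[0.4,0,0,0,0,0,0],[0.4,0,0,-15,0,0,0],[0.4,0,0,-20,0,0,0],[0.4,0,0,0,0,0,0],[0.4,0,0,0,0,0,0]]

```text
t: 38.5
tool_pos: [0.519, -0.0985, 0.0994]
orientation: [-3.14, 0.073, 0.004]
force: [-0.2, 0.2, -1.5]
opening: 0.0434
```

Run:
```python
from h import *
s=monitor.read_state();print(s['t'],s['tool_pos'],s['opening'],s['force'])
a,ci=snap('wrist','w11.png')
cv2.imwrite('pics/c11.png',a[:,:,::-1])
```

```text
38.5 [ 0.51903916 -0.09852964  0.09936697] 0.04340111039936549 [-0.23745942  0.16182803 -1.458072  ]
```

View pics/c11.png

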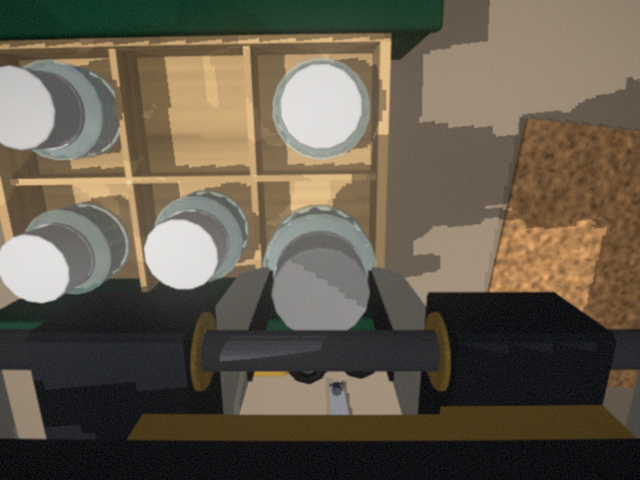

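Jar (320,270) is centred in its cell (253–378). Lowering.

>>> servo_tool:
  plan:
    - [[0.4,0,1,-15,0,0,0],[0.4,0,0,-15,0,0,0],[0.4,0,0,-10,0,0,0],[0.4,0,0,-6,0,0,0],[0.4,0,0,-3,0,0,0],[0.4,0,0,-1,0,0,0],[0.4,0,0,-1,0,0,0],[0.4,0,0,0,0,0,0],[0.4,0,0,0,0,0,0]]

```text
t: 39.45
tool_pos: [0.5205, -0.0968, 0.0498]
orientation: [3.141, -0.071, 0.001]
force: [1.0, -0.0, -0.5]
opening: 0.0431
```

>>> servo_tool:
  plan:
    - [[0.4,0,0,-1,0,0,0],[0.4,0,0,-1,0,0,0],[0.4,0,0,-1,0,0,0],[0.4,0,0,-1,0,0,0],[0.4,0,0,0,0,0,0]]

```text
t: 39.95
tool_pos: [0.52, -0.0967, 0.0451]
orientation: [-3.141, 0.071, 0.001]
force: [-0.6, 0.8, -1.7]
opening: 0.0439
```

>>> servo_tool:
  plan:
    - [[0.4,0,0,-1,0,0,0],[0.4,0,0,0,0,0,0]]

```text
t: 40.15
tool_pos: [0.5206, -0.0967, 0.0447]
orientation: [3.141, -0.071, 0.001]
force: [0.1, 1.2, 0.8]
opening: 0.0435
```

>>> servo_tool:
  plan:
    - [[0.4,0,0,-1,0,0,0],[0.4,0,0,0,0,0,0]]

```text
t: 40.35
tool_pos: [0.521, -0.0963, 0.0443]
orientation: [-3.14, 0.071, -0.002]
force: [-0.6, 3.2, 6.4]
opening: 0.044
```

>>> servo_tool:
  plan:
    - [[-0.25,0,0,0,0,0,0],[-0.25,0,0,0,0,0,0],[-0.25,0,0,0,0,0,0],[-0.25,0,0,20,0,0,0],[-0.25,0,0,35,0,0,0],[-0.25,0,0,45,0,0,0],[0,-14,0,15,0,0,0.13],[0.3,-14,10,0,0,0,0.13],[0.5,-14,15,0,0,0,0.13],[0.5,-14,15,0,0,0,0.13],[0.5,-14,15,0,0,0,0.13],[0.5,-14,15,0,0,0,0.13]]

```text
t: 41.55
tool_pos: [0.4355, -0.0263, 0.1581]
orientation: [2.929, 1.136, -0.0]
force: [-0.2, -0.3, 0.1]
opening: 0.0235
```

>>> servo_tool:
  plan:
    - [[0.5,0,15,0,0,0,0.13],[0.5,0,0,0,0,0,0.13],[0.5,0,0,0,0,0,0.13],[0.5,0,0,0,0,0,0.13],[0.5,0,0,0,0,0,0.13],[0.5,0,0,0,0,0,0.13],[0.5,0,0,0,0,0,0],[0.5,0,0,0,0,0,0]]

```text
t: 42.35
tool_pos: [0.4361, -0.0118, 0.1582]
orientation: [-2.287, -2.154, 0.0]
force: [1.0, 0.4, 0.2]
opening: 0.0232
```

Run:
```python
from h import *
s=monitor.read_state();print(s['t'],s['tool_pos'],s['orientation'],s['opening'],s['force'])
a,ci=snap('wrist','w12.png');print(proj(ci,[[.436,-.011,.057]]),proj(ci,[[.4385,.044,.057]]))
t,ct=snap('top','t12.png')
cv2.imwrite('pics/c12.png',np.hstack([cv2.resize(a,(400,300)),cv2.resize(t,(400,300))])[:,:,::-1])
```

```text
42.35 [ 0.43612053 -0.01176537  0.1582292 ] [-2.28704895e+00 -2.15376686e+00  1.62217014e-04] 0.023204118903360067 [1.04226802 0.37669416 0.24682083]
[[319.5105666  223.72416271]] [[318.46887846 150.9647324 ]]
```

Run:
```python
from h import *
a=cv2.imread('pics/w12.png');ci=eyes.camera_info('wrist');hsv=cv2.cvtColor(a,cv2.COLOR_BGR2HSV)
m=cv2.inRange(hsv,(15,120,80),(28,255,255))
for v in(170,190,210,230):
    u=np.where(m[v,240:400])[0]+240; print(v,u.min() if len(u) else None,u.max() if len(u) else None,np.median(u) if len(u) else None)
u=np.where(m[180:240,240:400].sum(0)>2500)[0]+240;print(u)
print(ray(ci,[(np.mean(u) if len(u) else 320,210)],.057))
for n in('t12',):
  t=cv2.imread('pics/t12.png')[:,:,::-1];ct=eyes.camera_info('top');print(caps(t,ct,(265,185,395,265),.075))
```

```text
170 312 325 318.5
190 313 326 319.5
210 314 326 320.0
230 314 326 320.0
[313 314 315 316 317 318 319 320 321 322 323 324 325 326]
[[ 4.36657873e-01 -2.20699523e-04  5.70000000e-02]]
[[369.3362, 250.4898, 11.2204, 0.5184, -0.0954, 0.075], [373.2115, 208.5769, 11.1904, 0.5987, -0.1026, 0.075], [287.7097, 203.4194, 11.5467, 0.6069, 0.061, 0.075]]
```

Bar is centred between the fingers (columns 313–326). Descending and gripping.

>>> servo_tool:
  plan:
    - [[0.5,0,0,-30,0,0,0],[0.5,0,0,-30,0,0,0],[0.5,0,0,-25,0,0,0],[0.5,0,0,-18,0,0,0],[0.5,0,0,-12,0,0,0],[0.5,0,0,-7,0,0,0],[0.5,0,0,0,0,0,0],[1,0,0,0,0,0,0],[1,0,0,0,0,0,0],[1,0,0,0,0,0,0],[1,0,0,0,0,0,0]]
  force: 20

```text
t: 43.55
tool_pos: [0.437, -0.0118, 0.0373]
orientation: [2.282, 2.157, 0.002]
force: [-1.2, -0.3, 5.3]
opening: 0.0091
```

>>> servo_tool:
  plan:
    - [[1,3,-0.1,0,0,0,0],[1,6,-0.2,0,0,0,0],[1,9,-0.3,0,0,0,0],[1,12,-0.4,0,0,0,0],[1,12,-0.4,0,0,0,0],[1,12,-0.4,0,0,0,0],[1,12,-0.4,0,0,0,0],[1,12,-0.4,0,0,0,0],[1,12,-0.4,0,0,0,0],[1,12,-0.5,0,0,0,0],[1,12,-0.4,0,0,0,0],[1,12,-0.5,0,0,0,0]]

```text
t: 44.75
tool_pos: [0.5632, -0.0161, 0.0373]
orientation: [2.282, 2.158, 0.001]
force: [-2.8, 1.5, 7.2]
opening: 0.0091
```

>>> servo_tool:
  plan:
    - [[1,10,-0.4,0,0,0,0],[1,8,-0.3,0,0,0,0],[1,6,-0.2,0,0,0,0],[1,4,-0.2,0,0,0,0],[1,3,-0.1,0,0,0,0],[1,2,-0.1,0,0,0,0],[1,2,-0.1,0,0,0,0],[1,2,0,0,0,0,0],[1,2,0,0,0,0,0],[1,1,0,0,0,0,0],[1,0,0,0,0,0,0]]

```text
t: 45.85
tool_pos: [0.603, -0.0174, 0.0373]
orientation: [2.282, 2.158, 0.002]
force: [-0.9, 0.5, 4.9]
opening: 0.0087
```

>>> servo_tool:
  plan:
    - [[1,1,0,0,0,0,0],[1,1,0,0,0,0,0],[1,0,0,0,0,0,0]]

```text
t: 46.15
tool_pos: [0.6038, -0.0174, 0.0372]
orientation: [-2.282, -2.158, 0.001]
force: [-6.5, 0.4, 9.8]
opening: 0.0087
```

>>> servo_tool:
  plan:
    - [[1,1,0,0,0,0,0],[1,1,0,0,0,0,0],[1,0,0,0,0,0,0]]

```text
t: 46.45
tool_pos: [0.6038, -0.0174, 0.0371]
orientation: [-2.28, -2.156, 0.006]
force: [-15.5, -0.3, 16.5]
opening: 0.009
```

>>> servo_tool:
  plan:
    - [[0.5,0,0,0,0,0,0],[0.5,0,0,0,0,0,0],[0.5,-1,0,0,0,0,0],[0.5,-1,0,0,0,0,0],[0.5,0,0,15,0,0,0],[0.5,0,0,35,0,0,0],[0.5,0,0,45,0,0,0],[0.5,0,0,45,0,0,0],[0.5,0,0,10,0,0,0]]

```text
t: 47.35
tool_pos: [0.6077, -0.0179, 0.195]
orientation: [2.276, 2.153, 0.011]
force: [1.4, 0.3, 1.0]
opening: 0.0234
```

>>> servo_tool:
  plan:
    - [[0.5,-10,40,0,0,0,0],[0.5,-10,45,0,0,0,0],[0.5,-10,45,0,0,0,0],[0.5,-10,45,0,0,0,0],[0.5,-10,45,0,0,0,0],[0.5,-10,45,0,0,0,0],[0.5,-10,40,0,0,0,0],[0.5,0,0,0,0,0,0],[0.5,0,0,0,0,0,0]]

```text
t: 48.25
tool_pos: [0.5338, 0.2883, 0.1867]
orientation: [2.28, 2.161, -0.0]
force: [0.0, 0.4, -0.1]
opening: 0.0233
```

Run:
```python
from h import *
s=monitor.read_state();print(s['t'],s['tool_pos'],s['force'])
t,ct=snap('top','t13.png');o=cv2.imread('pics/top0.png')[:,:,::-1]
def brass(im):
    h=cv2.cvtColor(np.ascontiguousarray(im),cv2.COLOR_RGB2HSV);m=cv2.inRange(h,(12,90,60),(28,255,255))
    z=np.zeros_like(m);z[196:225,285:375]=m[196:225,285:375]
    c=[np.median(np.where(z[:,u])[0]) if z[:,u].any() else None for u in(310,320,330,340,350)];return c,cv2.minAreaRect(cv2.findNonZero(z))
print(brass(o),brass(t))
# differences vs start elsewhere
d=(np.abs(t.astype(int)-o.astype(int)).max(2)>60).astype(np.uint8)
n,l,st,c=cv2.connectedComponentsWithStats(cv2.morphologyEx(d,cv2.MORPH_OPEN,np.ones((3,3))))
for i in range(1,n):
    if st[i,4]>40: print(st[i],c[i].round(0))
w,cw=snap('wrist','w13.png')
```

```text
48.25 [0.53379161 0.28825909 0.18668087] [ 0.01639536  0.42775747 -0.09319884]
([np.float64(207.0), np.float64(207.5), np.float64(208.0), np.float64(208.0), np.float64(209.0)], ((329.5, 203.5), (15.0, 61.0), 90.0)) ([np.float64(207.0), np.float64(207.0), np.float64(208.0), np.float64(208.5), np.float64(209.0)], ((329.5, 203.5), (15.0, 61.0), 90.0))
[   0  133   62  130 3704] [ 21. 196.]
[  44  141  106  203 5908] [ 97. 221.]
[ 27 145  29  69 658] [ 41. 175.]
[ 54 191  14   6  76] [ 60. 194.]
[ 57 199  22   8 128] [ 67. 203.]
[ 114  207   66  100 3040] [142. 261.]
[ 52 218   9   7  56] [ 56. 221.]
[ 56 227  10   9  76] [ 60. 231.]
[ 20 233  21  11 149] [ 32. 239.]
[ 59 237  13  20 158] [ 65. 246.]
[505 244   7  10  43] [508. 249.]
[514 244  30  25 533] [528. 256.]
[447 283  42  32 731] [469. 299.]
[508 289  34  29 584] [525. 304.]
[139 325   7  13  49] [142. 331.]
[107 341  13  11  75] [113. 346.]
[  151   341   301   130 17707] [295. 412.]
[119 343  14  23 128] [127. 355.]
[103 367  14  22 177] [110. 377.]
[ 93 369  22  36 323] [102. 387.]
[  0 398  38  10 140] [ 18. 403.]
[125 400   8   9  46] [129. 404.]
[  7 410  33   9 114] [ 23. 414.]
[  0 422  41  21 182] [ 18. 429.]
[  66  431   47   49 1287] [ 84. 460.]
[ 19 448  25   7  86] [ 31. 451.]
[ 29 461  17   5  58] [ 37. 463.]
[333 467  39  11 284] [353. 471.]
```

```bash
python3 -c "
from plant import job
print(job.close_job())"
```

```text
the job is handed in; nothing more can be done
None
```

The job is done and handed in at about 48 s. I opened the drawer fully and stood both strayed reels in the tin with the first one. The three spare jars are each upright in a front cell of their own, and the drawer is fully shut (pushed at up to 0.12 m/s).

**What the last checks showed**
- **Drawer:** in the final top picture the handle is within half a pixel of its starting row, and the drawer met its stop at about 15 N.
- **Desk:** the mat is empty. Apart from the reels in the tin, the other changes were consistent with the arm and its shadow; I did not check the red jar or scissors separately.
- **Jars:** I set each one down on felt contact with an 8 N grip. The two kept jars did not move from their cells while the drawer was open.

**What failed or disagreed**
- **First grasps:** the first close on the handle and on the first reel both shut on nothing. The fingertips sat roughly 25–35 mm higher than the readings implied, so I went lower and set things down by touch.
- **Front left jar:** it shifted about 11 mm inside its cell after I released it, probably the announced knock. It still stood upright within the cell, so I left it.
- **Not seen:** I reached the picture limit, so the last checks before and after shutting were by numbers only. The front left and middle jars were hidden by the arm at the last look inside, just before shutting.

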